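# Fit the drying stick in the drive bay and latch its lid

## Task

Fit the fresh drying stick into the drive bay: take the blue-capped stick out of the white stand and push it fully home in the narrow leaning tube on the bay's sloping port, and let go of it. Then swing the open lid over it and press the lid against its gasket until the latch catches. Do not press the red eject button, leave the orange-capped stick in its place, and do not shift the drives, the pot, the tray or the jar.

Things in the scene. Friction and masses are not known exactly. Their poses are not given: they have to be found in the camera images.
- blue_cap (a point): Centre of the blue round cap (14 mm wide, 26 mm high) of the fresh drying stick, about 25 g. Under it is a straight thin rod, 7 mm wide, 55 mm long, with a tapered foot. Its z runs along the stick, foot to cap: cap underside 13 mm below this point, foot's tip 68 mm below. It stands upright in a hole of the white stand, cap resting on the stand's top. Grasp it by the cap.
- orange_cap (a point): Centre of the orange cap of the used drying stick, which has the same shape and stands in the other hole of the stand. Leave it there.
- stand: White plastic block, fixed, 120 x 50 x 62 mm (x, y, z); origin at the centre of its underside, on the ledge. Two upright holes 10 mm wide, 30 mm either side of its centre along its own x; either may hold the blue stick. The caps rest on its top face, 62 mm up.
- port: Sloping aluminium face (106 x 90 mm) of the fixed graphite drive bay. Origin: centre of the mouth of the narrow tube, in the face, 115 mm above the ledge. z points out along the tube, leaning 0.52 rad from vertical to the bay's front (robot's side); x runs up the slope, y is level. Round hole 10 mm wide, 63 mm deep, 3 mm chamfer. Stick fully home: cap underside on the face, cap standing 26 mm out.
- seal (a point): Rubber gasket frame on the port's face around the tube, 6 mm high, soft; this point is 4 mm above the tube's mouth. Inner edges 32 mm either side of the tube in the port's y, and from -28 to +35 mm in its x.
- hook (a point): Nose of the lid's sprung steel catch at the lower edge of the port's face, at x = -39 mm, z = +16 mm of the port frame. The catch is 22 mm wide, 19 mm high, 10 mm deep. It yields by itself when the lid is pressed down.
- hinge (a point): Middle of the lid's hinge line, at x = +42 mm, z = +3 mm of the port frame, parallel to the port's y. Behind it the bay's flat top (170 mm wide, 145 mm deep) lies 120 mm above the ledge.
- lid (a joint): Angle (rad) of the domed blue-grey lid: 0 = shut and latched, grows as it opens up and away from the robot. Starts at 2.1 to 2.35, stop at 2.45; stays where it is left (1 N moves it). Pushed on its outer top from behind it swings over. In the last 0.13 rad catch and gasket resist: 4 to 6 N near the free edge takes it past the catch to 0, where it holds by itself; else it stays ajar at 0.06 to 0.12.
- lid_top (a point): Point on the lid's flat outer top, on its centre line, 55.5 mm from the hinge line and 34 mm outward of it: a good place to push. The lid is a hollow box open below, 75 mm long from hinge to free edge, 74 mm wide (y), 34 mm high, walls 4 mm. Axes are the lid's own, equal to the port's when shut; z is the outward normal of its top.
- eject (a joint): Travel of the red eject button, 18 mm wide, on the bay's vertical front face, right of the drive slots, 32 mm above the ledge; m, 0 = out, 0.005 = pressed. Do not press it.
- drive_a_mid (a point): A black plastic external drive, 115 x 78 x 18 mm, half-way up its centre. A bystander, not to be shifted.
- drive_b_mid (a point): The other black plastic external drive, 115 x 78 x 18 mm, half-way up its centre. A bystander, not to be shifted.
- pot_rim (a point): The empty white ceramic plant pot, 106 mm across and 92 mm high: centre of its mouth. A bystander, not to be shifted.
- tray_in (a point): The small stainless steel tray, 140 x 100 x 18 mm, with a yellow screwdriver lying in it: centre of its inner floor. A bystander, not to be shifted.
- jar_mid (a point): The glass jar, 60 mm across and 70 mm high, steel cap: half-way up its axis. A bystander, not to be shifted.

How it is judged:
By the outcome, as a careful person would: the job done as asked, in the order asked, and still so for the second after the job is handed in, with the robot touching nothing.
It also fails if it takes over 56 s, if anything falls off the work surface, if the arm or the gripper's body presses on something with over 40 N, if the wrist force passes 120 N, or if a joint passes its speed limit or range.

## Robot

A 7-joint arm with a two-finger parallel gripper is mounted at the origin on the work surface. World frame = base frame: x ahead of the robot, y to its left, z up, the work surface at z = 0. Lengths are in m, angles in rad, forces in N, time in s.
With the tool pointing down it reaches from about 0.35 to 0.9 m from the base axis. Payload 7.2 kg.
Tool frame: the origin (TCP) lies midway between the tips of the shut fingers; the grasp point (between the pads) lies 19 mm behind it; z points along the fingers, y is the line along which they close (so a half turn about z gives the same grasp; the last joint's range is limited). The gripper opens to 88 mm and grips with 3 to 60 N. Pads are 20 mm wide; open, the fingers measure 115 mm over their backs; the gripper's body (75 mm by 178 mm) begins 61 mm behind the grasp point.
Start: joints at [-1.337, 0.411, -0.013, 1.596, 0.006, 1.134, -0.082], TCP at [0.186, 0.597, 0.223] pointing down, gripper open.
Joint ranges: [-2.95, 2.95], [-0.29, 1.99], [-1.47, 1.44], [0.14, 2.54], [-1.03, 4.17], [0.13, 1.85], [-2.86, 2.86]. Speed limits (rad/s): [2.39, 2.39, 3.01, 3.01, 3.14, 3.14, 3.14].

## Interface

Orientations are given as a rotation vector (axis times angle).
In Python, from plant import state, viewer, workorder gives the robot as it stands.
- The arm moves only by the shell command python3 -m handwheel 'ROWS' [FORCE]. ROWS is JSON, a list of rows, each a list of 7 numbers: the turn, a rotation vector about the tool's x, y, z in degrees, then the shift along the tool's x, y, z in mm, then the opening, from 0 (shut) to 1 (fully open). A call has 1 to 12 rows; each row shifts and turns the commanded pose from where the row before left it, along the tool's axes as they then stand; what a row does not reach is not made up. A row lasts 1/10 s, in which the tool goes at most 50 mm and 8.59 degrees, less where a joint would pass 70% of its speed; a pose out of reach is approached as far as the arm can. A call with a gripper value outside its range is refused whole. The fingers move at their own pace and stop on an object; FORCE is the grip in N (left out, the last holds). Time passes only in rows, so rows that do not move let the fingers close. It gives the time, the measured TCP pose, the force, the opening and the grip force at its end, in the units of the state.
- state(): the state, without advancing time (a new reading comes with each control period).
- viewer.capture(name): name is "scene" or "side" or "wrist"; returns a dict with "image" (480x640x3 uint8, red, green, blue), "K" (3x3 intrinsics, pixels), "dist" ([k1, k2, p1, p2, k3] as OpenCV has them; the pictures are not rectified), "xyz" and "rotation" of the camera in the world; the wrist camera has in their place "hand_eye" (4x4, takes a point from camera to tool coordinates, whose origin is the TCP and whose axes are the flange's). Camera axes: x right, y up, looking along -z (the intrinsics and any distortion apply to the point x, -y, -z); pixel columns grow to the right and rows downward; lengths in m; the calibration is good to about 2 mm. A picture is of the moment at which its call begins: read the wrist's pose just before it. There is no depth.
- workorder.job_done(): hands the job in; it is judged then, once.
The state is a dict: "time": time; "joint_positions": joint angles; "dq": joint speeds; "joint_torque": joint torques, N m; "ee_pos": TCP position; "tool_rot": TCP orientation; "wrist_force": force on the tool from outside, world axes, zero at the start; "moment": the same for the moment, N m; "finger_gap": opening from 0.0 (shut) to 1.0 (fully open); "grip_force": force on a finger pad.
Only numpy, scipy, OpenCV 4.12 (cv2) and the standard library are available. Lean on these libraries where they do the work, as an engineer would, in place of code of your own. Each camera call takes 0.05 s, during which the arm holds its last target. There are 200 camera calls.

## Working session

There is one attempt and no reset: what is moved stays moved. The work goes in short steps, Python scripts to look and compute and a shell command to move; the robot and the scene stay as the last step left them, time stands still between calls to the robot, and variables do not carry over. Pictures are saved under pics/ and viewed, at most 10 in all, crops included, and the job is handed in when it is done.

```bash
ls; mkdir -p pics
python3 - <<'E'
from plant import state, viewer
import cv2,pickle
s=state();print(s)
d={}
for n in("scene","side"):
    c=viewer.capture(n);d[n]=c;cv2.imwrite(f"pics/{n}0.png",c["image"][:,:,::-1]);print(n,c["K"],c["dist"],c["xyz"],c["rotation"])
pickle.dump(d,open("d0.pkl","wb"))
E
```

```text
pics
{'time': 0.0, 'joint_positions': array([-1.33718894,  0.41188426, -0.01273261,  1.59702365,  0.00559986,
        1.13432467, -0.08219246]), 'dq': array([ 1.08610471e-03, -9.85122544e-04, -4.36129334e-04,  4.07168985e-04,
        1.53035450e-03, -2.41262277e-05,  6.74046089e-04]), 'joint_torque': array([ 3.38330856e-04, -5.87944865e+01,  6.42022658e-01, -2.91081691e+01,
       -5.37826144e-02,  1.81406474e-02,  1.55911803e-04]), 'ee_pos': array([0.18565708, 0.59625725, 0.22182708]), 'tool_rot': array([-4.72181065e-01, -3.10576681e+00,  2.51084386e-03]), 'wrist_force': array([1.01512595, 0.40413611, 0.51275887]), 'moment': array([-0.00320415,  0.02078058, -0.05269362]), 'grip_force': 0.0, 'finger_gap': 0.995575377960806}
scene [[458.5625097    0.         317.77505653]
 [  0.         458.5625097  237.41224342]
 [  0.           0.           1.        ]] [-0.00273546  0.          0.          0.          0.        ] [ 1.0038968  -0.61406294  0.81314227] [0.83970414 0.25629477 0.5224357 ]
side [[514.6153373    0.         309.09127206]
 [  0.         514.6153373  237.64328552]
 [  0.           0.           1.        ]] [-0.15016845  0.          0.          0.          0.        ] [ 0.14538657 -0.59061029  0.93924189] [ 0.70656797 -0.22096008 -0.52409051]
```

View pics/scene0.png

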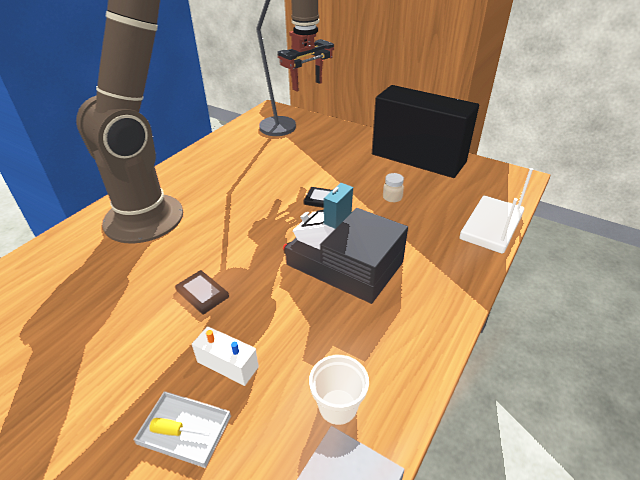

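View pics/side0.png

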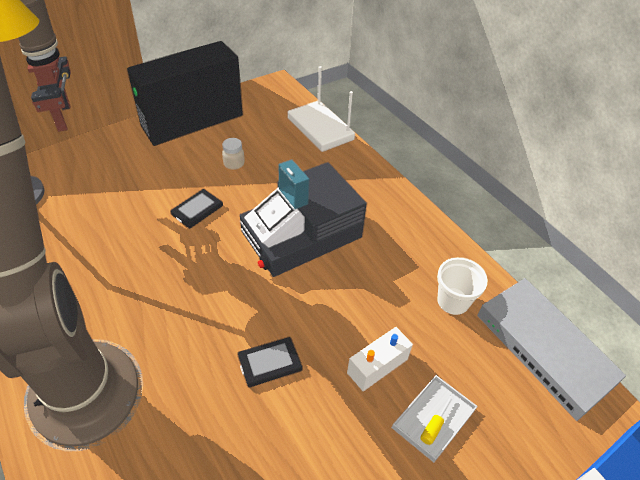

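```bash
cat > h.py <<'E'
import numpy as np,cv2
from scipy.spatial.transform import Rotation as R
from scipy.optimize import least_squares
def RV(c): return R.from_rotvec(c["rotation"]).as_matrix() if np.size(c["rotation"])==3 else np.array(c["rotation"])
def proj(c,P):
    q=(np.atleast_2d(P)-c["xyz"])@RV(c)*[1,-1,-1]
    return cv2.projectPoints(q.reshape(-1,1,3),np.zeros(3),np.zeros(3),c["K"],np.array(c["dist"]))[0].reshape(-1,2)
def tri(cs,uvs):
    return least_squares(lambda p:np.concatenate([proj(c,p)[0]-u for c,u in zip(cs,uvs)]),[.5,-.1,.1])
E
python3 - <<'E'
import pickle,cv2,numpy as np
from h import *
d=pickle.load(open("d0.pkl","rb"))
for col,(lo,hi) in dict(blue=((100,150,60),(125,255,255)),orange=((8,190,120),(18,255,255))).items():
    uv=[]
    for n,(x0,y0,x1,y1) in dict(scene=(190,320,260,390),side=(345,325,415,390)).items():
        m=cv2.inRange(cv2.cvtColor(d[n]["image"],cv2.COLOR_RGB2HSV),lo,hi)[y0:y1,x0:x1]
        v,u=np.nonzero(m);uv.append([u.mean()+x0,v.mean()+y0]);print(col,n,len(u),uv[-1],u.min()+x0,u.max()+x0,v.min()+y0,v.max()+y0)
    r=tri([d["scene"],d["side"]],uv);print(r.x,r.fun)
a=d["scene"]["image"][175:310,275:415,::-1];b=d["side"]["image"][150:285,230:370,::-1]
cv2.imwrite("pics/crop0.png",np.hstack([cv2.resize(i,(400,386),interpolation=cv2.INTER_CUBIC) for i in(a,b)]))
# 2.857x
E
```

```text
blue scene 71 [np.float64(234.66197183098592), np.float64(347.6056338028169)] 231 238 342 354
blue side 64 [np.float64(393.578125), np.float64(339.390625)] 390 397 334 345
[ 0.56982311 -0.24927739  0.07492002] [-0.25529992  0.36041666 -0.19119276 -0.41344873]
orange scene 56 [np.float64(209.98214285714286), np.float64(342.5892857142857)] 191 224 332 376
orange side 38 [np.float64(369.4736842105263), np.float64(357.13157894736844)] 367 373 350 361
[ 0.51139814 -0.25511886  0.06186471] [ 0.98265482 -1.36839116  0.7046026   1.50798992]
```

View pics/crop0.png

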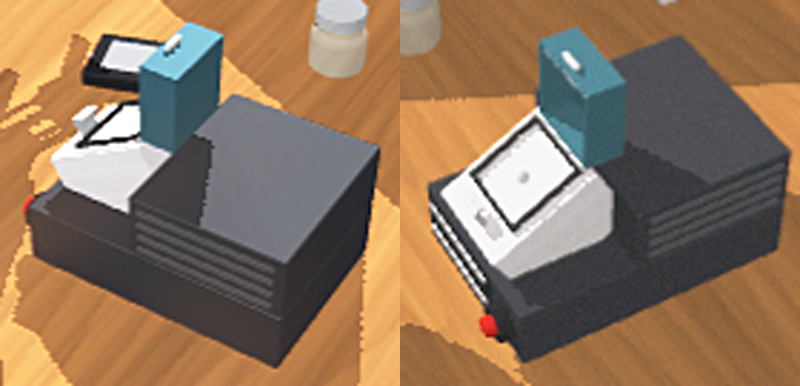

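```bash
cat >> h.py <<'E'
def port(p): # p=x,y,yaw -> R,t ; port axes; yaw=0: bay's back along +x
    a=.52
    X=np.array([np.cos(a),0,np.sin(a)]);Z=np.array([-np.sin(a),0,np.cos(a)])
    M=np.c_[X,np.cross(Z,X),Z]
    return R.from_euler('z',p[2]).as_matrix()@M,np.array([p[0],p[1],.115])
def lidpts(L,th): # lid coords: from hinge, axes of port when shut -> port
    c,s=np.cos(th),np.sin(th)
    L=np.atleast_2d(L); return np.c_[L[:,0]*c+L[:,2]*s,L[:,1],-L[:,0]*s+L[:,2]*c]+[.042,0,.003]
E
python3 - <<'E'
import pickle
from h import *
from plant import viewer
d=pickle.load(open("d0.pkl","rb"));S,D=d["scene"],d["side"]
s=lambda x,y:np.array([275+x/2.857-.3,175+y/2.859-.3]); t=lambda x,y:np.array([230+(x-400)/2.857-.3,150+y/2.859-.3])
top_s=[s(235,97),s(380,148),s(280,263),s(132,203)]; top_d=[None,t(680,37),t(790,153),t(645,230)]
def ray0(c,uv,z):
    q=cv2.undistortPoints(np.array([[uv]]),c["K"],np.array(c["dist"]))[0,0]
    r=RV(c)@np.array([q[0],-q[1],-1]); return c["xyz"]+r*(z-c["xyz"][2])/r[2]
print("top scene",[ray0(S,u,.12).round(4)[:2] for u in top_s]);print("top side",[ray0(D,u,.12).round(4)[:2] for u in top_d[1:]])
print("mouth",ray0(D,t(523,178),.115))
print("button",ray0(D,t(489,326),.032),ray0(S,s(27,206),.032))
print("bottom",ray0(S,s(277,366),0),ray0(S,s(32,252),0),ray0(D,t(525,362),0))
r=tri([S,D],[s(170,45),t(570,63)]);print("knob",r.x,r.fun)
w=viewer.capture("wrist");print(w["hand_eye"],w["K"],w["dist"])
E
```

```text
top scene [array([0.5837, 0.2175]), array([0.7215, 0.2179]), array([0.7135, 0.0506]), array([0.5812, 0.0503])]
top side [array([0.7179, 0.2133]), array([0.7149, 0.0481]), array([0.5702, 0.0368])]
mouth [0.52006276 0.13706615 0.115     ]
button [0.45428335 0.08021356 0.032     ] [0.44896162 0.08175042 0.032     ]
bottom [0.71656221 0.05607942 0.        ] [0.46652198 0.0615825  0.        ] [ 4.72327985e-01  5.62469224e-02 -1.11022302e-16]
knob [0.56379346 0.13679265 0.21526196] [-0.05635888  0.11060549 -0.02680401 -0.11317516]
[[ 9.62179647e-04  9.58314346e-01  2.85714348e-01  7.84791583e-02]
 [ 9.99999536e-01 -9.36629299e-04 -2.26078623e-04  3.48505856e-04]
 [ 5.09540424e-05  2.85714433e-01 -9.58314802e-01 -1.62020293e-01]
 [ 0.00000000e+00  0.00000000e+00  0.00000000e+00  1.00000000e+00]] [[401.22625274   0.         314.62325264]
 [  0.         401.22625274 236.18264682]
 [  0.           0.           1.        ]] [-0.01002662  0.          0.          0.          0.        ]
```

```bash
python3 -m handwheel '[[0,0,-5.8,0,0,0,1],[0,0,-5.8,0,0,0,1],[0,0,-5.7,0,0,0,1],[0,0,0,-15,-20,-30,1],[0,0,0,-20,-35,-20,1],[0,0,0,-25,-40,-10,1],[0,0,0,-25,-40,-10,1],[0,0,0,-25,-40,-10,1],[0,0,0,-25,-40,-10,1],[0,0,0,-25,-40,-5,1],[0,0,0,-25,-40,-5,1],[0,0,0,-25,-40,0,1]]'
python3 -m handwheel '[[0,0,0,-15,-40,0,1],[0,0,0,-10,-40,0,1],[0,0,0,0,-40,0,1],[0,0,0,0,-40,0,1],[0,0,0,0,0,0,1],[0,0,0,0,0,0,1]]'
cat >> h.py <<'E'
def wristcam(w,s):
    T=np.array(w["hand_eye"]);A=R.from_rotvec(s["tool_rot"]).as_matrix()
    return dict(w,xyz=s["ee_pos"]+A@T[:3,3],rotation=R.from_matrix(A@T[:3,:3]).as_rotvec())
def need(pos,M,s): # tool-frame moves: turn first (deg), then shift (mm) in new axes
    A=R.from_rotvec(s["tool_rot"]).as_matrix()
    print("turn deg",np.rad2deg(R.from_matrix(A.T@M).as_rotvec()).round(2),"then shift mm",(M.T@(pos-s["ee_pos"])*1e3).round(1),
      "| shift w/o turn",(A.T@(pos-s["ee_pos"])*1e3).round(1))
def snap(name):
    from plant import state,viewer
    s=state();w=viewer.capture("wrist");c=wristcam(w,s);cv2.imwrite(f"pics/{name}.png",c["image"][:,:,::-1]);
    import pickle;pickle.dump((s,c),open(name+".pkl","wb"));return s,c
E
python3 -c "
from h import *
s,c=snap('w1');print(s['ee_pos'],R.from_rotvec(s['tool_rot']).as_matrix().round(3),s['joint_positions'].round(2))
M,t=port([.52,.137,0]);print(proj(c,t),proj(c,t+M@np.array([-.039,0,.016])))"
```

```text
time: 1.35
ee_pos: [0.3967, 0.26, 0.3234]
tool_rot: [-0.0, 3.141, 0.002]
wrist_force: [0.8, 1.1, -0.7]
finger_gap: 1.003
grip_force: 0.0
time: 1.95
ee_pos: [0.4208, 0.1015, 0.3228]
tool_rot: [0.003, 3.141, 0.001]
wrist_force: [-0.4, 0.3, 0.0]
finger_gap: 0.997
grip_force: 0.0
[0.42078309 0.10146256 0.32278425] [[-1.     0.002  0.   ]
 [ 0.002  1.     0.001]
 [-0.     0.001 -1.   ]] [-0.65 -0.02  0.3   1.89  0.01  1.27  1.22]
[[349.31425209 299.97925961]] [[349.86726445 259.1614445 ]]
```

View pics/w1.png

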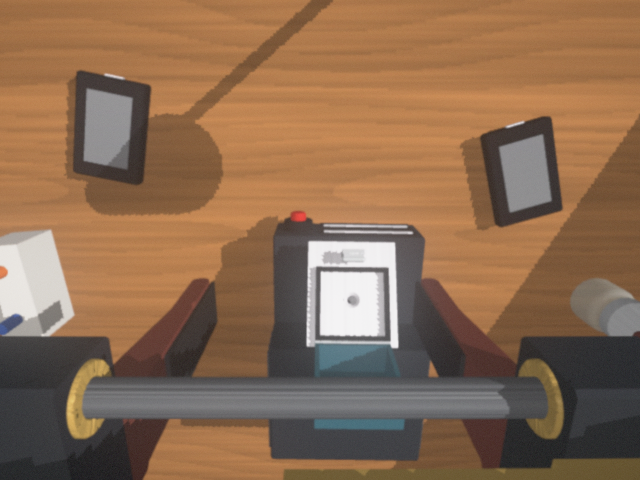

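Run:
```python
import pickle
from h import *
s,c=pickle.load(open("w1.pkl","rb"))
g=cv2.cvtColor(c["image"],cv2.COLOR_RGB2GRAY)
x0,y0=300,255
z=cv2.resize(g[y0:355,x0:410],None,fx=6,fy=6,interpolation=cv2.INTER_CUBIC)
b=(z>140).astype(np.uint8)
n,l,st,ce=cv2.connectedComponentsWithStats(b)
k=l[int((315-y0)*6),int((340-x0)*6)];m=(l==k).astype(np.uint8)
f=lambda p:(np.array(p)+.5)/6-.5+[x0,y0]
ct,h=cv2.findContours(m,cv2.RETR_CCOMP,cv2.CHAIN_APPROX_NONE)
o=max(ct,key=cv2.contourArea);print(st[k],cv2.contourArea(o))
q=cv2.approxPolyDP(cv2.convexHull(o),12,True)[:,0];q=f(q);print("corners",q)
for i in ct:
    if i is not o and cv2.contourArea(i)>100: M=cv2.moments(i);mo=f([M['m10']/M['m00'],M['m01']/M['m00']]);print("hole",mo,cv2.contourArea(i)/36)
P=np.array([[-28,32,5],[-28,-32,5],[35,32,5],[35,-32,5]])/1e3
def res(p):
    M,t=port(p);r=proj(c,P@M.T+t);
    e=[q[np.argmin(np.linalg.norm(q-u,axis=1))]-u for u in r]
    return np.r_[np.ravel(e),proj(c,t)[0]-mo]
r=least_squares(res,[.52,.137,0]);print(r.x,r.fun.round(1))
r=least_squares(lambda p:proj(c,[p[0],p[1],.115])[0]-mo,[.52,.137]);print("mouth only",r.x)
```

```text
[   117     95    394    396 149411] 148857.0
corners [[320.41666667 270.91666667]
 [382.75       272.91666667]
 [383.75       335.41666667]
 [319.75       334.75      ]]
hole [348.87967006 300.93146531] 6.361111111111111
[ 0.52003328  0.13843562 -0.02339792] [ 0.1  0.5  0.8 -0.2 -0.2 -0.9  1.2 -0.3  1.9 -0.9]
mouth only [0.52105451 0.13658614]
```

Run:
```python
import pickle
from h import *
s,c=pickle.load(open("w1.pkl","rb"))
g=cv2.cvtColor(c["image"],cv2.COLOR_RGB2GRAY).astype(int)
print(g[292:310,340:366])
```

```text
[[242 243 243 242 241 240 241 242 242 240 239 238 236 235 235 238 241 242
  242 242 242 242 242 242 243 242]
 [242 242 242 242 240 240 241 241 241 239 235 232 230 227 224 228 233 240
  242 242 242 242 242 242 242 243]
 [243 243 243 242 241 240 241 241 240 236 230 225 222 220 216 215 219 231
  239 242 243 242 242 242 242 243]
 [242 243 243 242 241 241 240 241 237 229 217 204 198 199 202 207 209 216
  230 240 242 242 242 242 242 243]
 [243 243 243 242 241 241 240 237 228 203 178 168 169 172 180 191 196 203
  218 235 241 242 242 242 242 243]
 [243 243 242 241 240 241 239 227 194 167 157 159 161 157 165 178 188 196
  204 227 240 242 242 242 242 243]
 [243 243 241 238 240 241 237 209 168 154 157 159 160 160 163 167 180 189
  197 223 239 242 243 242 242 243]
 [243 243 241 232 238 241 235 190 151 149 154 159 162 161 162 164 174 184
  193 216 239 242 242 243 242 243]
 [243 243 242 235 239 241 234 182 129 134 151 159 163 160 162 164 169 182
  189 216 238 242 242 243 242 242]
 [243 243 243 241 240 240 234 188 128 118 142 155 158 158 157 161 172 180
  191 218 238 242 242 242 242 243]
 [243 243 
[... 162 characters left out ...]
67 178 188
  207 235 241 243 242 242 243 243]
 [243 243 243 242 241 240 237 234 226 216 202 183 171 168 175 180 185 199
  223 239 242 242 242 242 243 242]
 [243 243 243 242 241 240 239 237 233 228 219 206 196 192 192 195 204 219
  235 241 242 242 242 243 243 242]
 [243 243 243 242 241 240 240 240 237 232 228 221 216 210 212 218 224 235
  241 242 243 242 242 242 242 243]
 [243 243 243 242 241 241 241 241 241 238 234 232 228 225 228 235 240 242
  243 243 243 243 242 242 243 242]
 [243 243 243 242 241 241 241 242 243 241 240 240 239 239 240 242 243 243
  243 243 243 243 242 242 242 243]
 [243 243 243 242 241 241 241 242 243 243 243 243 243 241 242 242 243 243
  242 243 243 243 243 242 243 242]]
```

Run:
```python
import pickle
from h import *
s,c=pickle.load(open("w1.pkl","rb"))
q=np.array([[320.4,270.9],[382.75,272.9],[383.75,335.4],[319.75,334.75]]);mo=np.array([353.1,300])
P=np.array([[-28,32,5],[-28,-32,5],[35,32,5],[35,-32,5]])/1e3
def res(p):
    M,t=port(p);r=proj(c,P@M.T+t)
    return np.r_[np.ravel([q[np.argmin(np.linalg.norm(q-u,axis=1))]-u for u in r])*.5,proj(c,t)[0]-mo]
r=least_squares(res,[.52,.137,0]);print(r.x,r.fun.round(1))
# lid angle from scene/side knob: knob on free-edge face?
M,t=port(r.x)
for th in(2.1,2.2,2.3): print(th,(lidpts([[-.075,0,.017],[-.0555,0,.034],[-.075,0,.034]],th)@M.T+t).round(3))
```

```text
[ 0.51989829  0.13984122 -0.02528407] [-0.7  0.3 -0.3 -0.  -0.8 -0.4 -0.1 -0.1 -1.  -0.1]
2.1 [[0.573 0.139 0.213]
 [0.589 0.138 0.194]
 [0.59  0.138 0.213]]
2.2 [[0.58  0.138 0.211]
 [0.595 0.138 0.19 ]
 [0.597 0.138 0.209]]
2.3 [[0.587 0.138 0.208]
 [0.6   0.138 0.186]
 [0.604 0.138 0.205]]
```

```bash
python3 -m handwheel '[[0,0,0,-15,-35,0,1],[0,0,0,-15,-35,0,1],[0,0,0,-15,-35,0,1],[0,0,0,-15,-35,10,1],[0,0,0,-15,-35,15,1],[0,0,0,-15,-35,20,1],[0,0,0,-15,-35,25,1],[0,0,0,-15,-35,25,1],[0,0,0,-15,-35,25,1],[0,0,0,-14,-35,25,1],[0,0,0,0,0,15,1],[0,0,0,0,0,0,1]]'
python3 -m handwheel '[[0,0,0,0,0,0,1],[0,0,0,0,0,0,1]]'
python3 - <<'E'
from h import *
s,c=snap('w2');print(s['ee_pos'],s['tool_rot'])
h=cv2.cvtColor(c["image"],cv2.COLOR_RGB2HSV)
for n,lo,hi in(("blue",(100,150,60),(125,255,255)),("or",(8,200,150),(16,255,255))):
    m=cv2.inRange(h,lo,hi);k,l,st,ce=cv2.connectedComponentsWithStats(m)
    i=np.argsort(-st[1:,4])[:3]+1;print(n,[(st[j].tolist(),ce[j].round(1)) for j in i])
print(proj(c,[[.57,-.2493,.088],[.57,-.2493,.062],[.57,-.2493,.075]]))
E
```

```text
time: 3.2
ee_pos: [0.5692, -0.2466, 0.1592]
tool_rot: [0.001, -3.136, -0.003]
wrist_force: [-0.3, 0.5, -1.2]
finger_gap: 1.003
grip_force: 0.0
time: 3.4
ee_pos: [0.5709, -0.2465, 0.1637]
tool_rot: [-0.004, 3.14, 0.001]
wrist_force: [0.4, 0.2, -0.1]
finger_gap: 0.999
grip_force: 0.0
[ 0.57089884 -0.24650169  0.16374676] [-4.04114100e-03  3.13996760e+00  7.54089512e-04]
blue []
or []
[[309.47875027 246.12387944]
 [309.91965096 234.3195091 ]
 [309.70965039 239.94164227]]
```

View pics/w2.png

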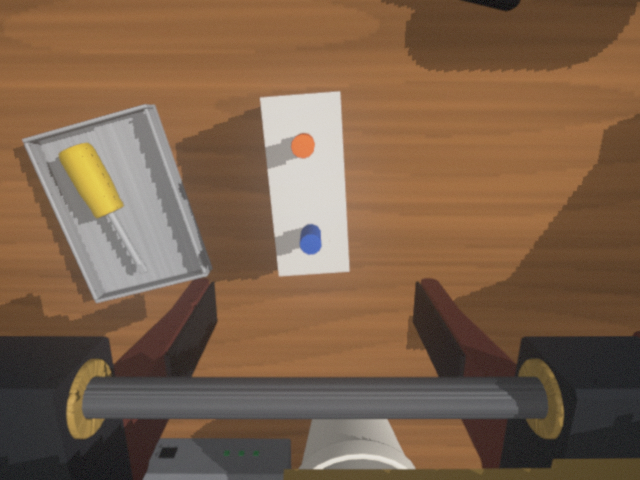

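```bash
python3 -m handwheel '[[0,0,0,1,-2,20,1],[0,0,0,0,0,25,1],[0,0,0,0,0,25,1],[0,0,0,0,0,15,1],[0,0,0,0,0,8,0.6],[0,0,0,0,0,4,0.4],[0,0,0,0,0,0,0.4],[0,0,0,0,0,0,0.4]]' 20
```

```text
time: 4.25
ee_pos: [0.5695, -0.2505, 0.0666]
tool_rot: [-0.0, 3.14, -0.001]
wrist_force: [0.4, 0.7, -0.2]
finger_gap: 0.672
grip_force: 0.0
```

```bash
python3 -m handwheel '[[0,0,0,0,1.5,0,0.4],[0,0,0,0,0,0,0.3],[0,0,0,0,0,0,0],[0,0,0,0,0,0,0],[0,0,0,0,0,0,0],[0,0,0,0,0,0,0],[0,0,0,0,0,0,0],[0,0,0,0,0,0,0]]' 25
```

```text
time: 5.05
ee_pos: [0.5689, -0.2488, 0.0656]
tool_rot: [0.0, -3.142, 0.0]
wrist_force: [0.3, 0.1, 0.7]
finger_gap: 0.15
grip_force: 25.0
```

```bash
python3 -m handwheel '[[0,0,0,0,0,-15,0],[0,0,0,0,0,-35,0],[0,0,0,0,0,-45,0],[0,0,0,0,0,-45,0],[0,0,0,5,20,-40,0],[0,0,0,10,35,-30,0],[0,0,0,10,42,0,0],[0,0,0,10,42,0,0],[0,0,0,10,42,0,0],[0,0,0,10,42,0,0],[0,0,0,10,42,0,0],[0,0,0,10,42,0,0]]'
python3 -m handwheel '[[0,-7.5,0,0,35,0,0],[0,-7.5,0,0,35,0,0],[0,-7.5,0,0,20,0,0],[0,-7.3,0,0,0,0,0],[0,0,0,0,0,0,0],[0,0,0,0,0,0,0]]'
python3 - <<'E'
from h import *
from plant import state
s=state();M,t=port([.52,.1385,-.025])
T=np.c_[-M[:,0],M[:,1],-M[:,2]];need(t+.085*M[:,2],T,s);print(s["joint_positions"].round(2),s["finger_gap"])
E
```

```text
time: 6.25
ee_pos: [0.4931, 0.0595, 0.2769]
tool_rot: [0.001, 3.14, 0.001]
wrist_force: [1.6, -0.8, -0.0]
finger_gap: 0.154
grip_force: 25.0
time: 6.85
ee_pos: [0.4937, 0.1478, 0.2765]
tool_rot: [-0.0, 2.626, 0.0]
wrist_force: [-0.1, -0.1, 0.3]
finger_gap: 0.147
grip_force: 25.0
turn deg [ 0.72 -0.27  1.25] then shift mm [57.3 -8.6 68.3] | shift w/o turn [57.2 -8.2 68.5]
[-0.84 -0.11  0.25  2.19  0.5   0.67  0.64] 0.14666444486720673
```

```bash
python3 -m handwheel '[[0.7,-0.3,1.2,0,0,0,0],[0,0,0,30,-4.5,10,0],[0,0,0,27,-4,18,0],[0,0,0,0,0,30,0],[0,0,0,0,0,10,0],[0,0,0,0,0,0,0],[0,0,0,0,0,0,0]]'
python3 - <<'E'
from h import *
import pickle
s,c=snap('w3');M,t=port([.52,.1385,-.025])
from plant import viewer
d={n:viewer.capture(n) for n in("scene","side")};pickle.dump(d,open("d3.pkl","wb"))
T=np.c_[-M[:,0],M[:,1],-M[:,2]];need(t+.085*M[:,2],T,s)
A=R.from_rotvec(s["tool_rot"]).as_matrix();foot=s["ee_pos"]+A[:,2]*.0586;print("port-frame foot",M.T@(foot-t))
ims=[]
for cc,z in((c,3),(d["side"],5),(d["scene"],5)):
    u,v=proj(cc,t)[0];print(u,v,proj(cc,foot)[0]);w=int(400/z/2*1.0);h=int(300/z/1);
    a=cc["image"][int(v)-60*3//z-20:int(v)+60*3//z+20,int(u)-66*3//z:int(u)+66*3//z,::-1];print(int(u)-66*3//z,int(v)-60*3//z-20,a.shape);ims.append(cv2.resize(a,(400,400*a.shape[0]//a.shape[1]),interpolation=cv2.INTER_CUBIC))
H=max(i.shape[0] for i in ims[:2]);ims=[cv2.copyMakeBorder(i,0,H-i.shape[0],0,0,0) for i in ims[:2]];o=np.hstack(ims);print(o.shape);cv2.imwrite("pics/c3.png",o)
E
```

```text
time: 7.55
ee_pos: [0.4794, 0.1396, 0.1892]
tool_rot: [0.035, 2.619, -0.011]
wrist_force: [0.6, -0.4, -0.4]
finger_gap: 0.151
grip_force: 25.0
turn deg [-0.1   0.14 -0.05] then shift mm [ 1.6 -0.1 -0.4] | shift w/o turn [ 1.6 -0.1 -0.4]
port-frame foot [1.77758607e-03 2.22433827e-05 2.59602022e-02]
313.9161040774319 240.8651562911534 [313.83182095 257.1153555 ]
247 160 (160, 132, 3)
272.4178325084707 211.58150721363165 [267.51452422 205.90936369]
233 155 (112, 78, 3)
318.8674123845935 218.57827401322135 [314.90504914 209.48952267]
279 162 (112, 78, 3)
(574, 800, 3)
```

View pics/c3.png

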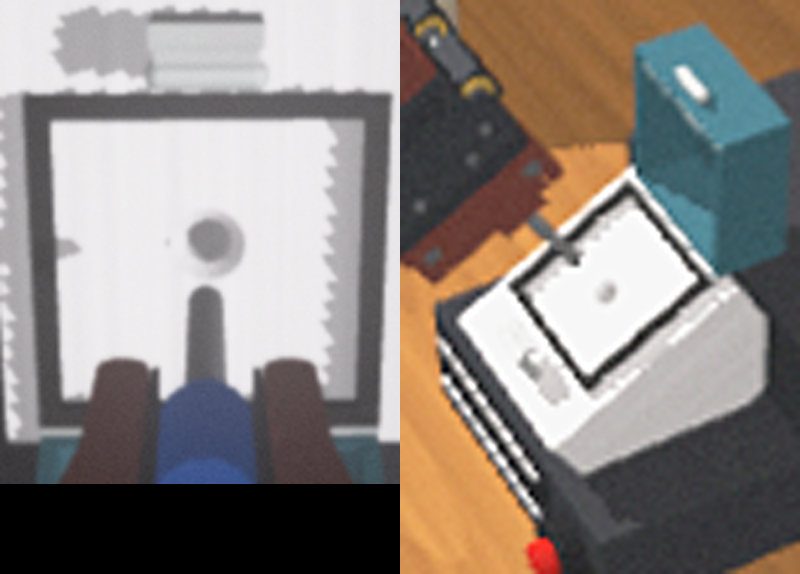

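```bash
python3 -m handwheel '[[0,0,0,1.7,0.9,10,0],[0,0,0,0,0,10,0],[0,0,0,0,0,5,0],[0,0,0,0,0,5,0],[0,0,0,0,0,5,0],[0,0,0,0,0,5,0],[0,0,0,0,0,0,0]]'
python3 - <<'E'
from h import *
from plant import state
s=state();M,t=port([.52,.1385,-.025])
T=np.c_[-M[:,0],M[:,1],-M[:,2]];need(t+.0036*M[:,2],T,s);print(T.T@s["wrist_force"])
E
```

```text
time: 8.4
ee_pos: [0.4968, 0.1402, 0.1522]
tool_rot: [0.032, 2.62, -0.01]
wrist_force: [-0.5, 0.2, 0.6]
finger_gap: 0.154
grip_force: 25.0
turn deg [-0.06  0.09  0.05] then shift mm [-1.7 -1.1 40.2] | shift w/o turn [-1.6 -1.  40.2]
[ 0.18214804  0.19421623 -0.785497  ]
```

```bash
python3 -m handwheel '[[0,0,0,-0.8,0,4,0],[0,0,0,0,0,6,0],[0,0,0,0,0,6,0],[0,0,0,0,0,6,0],[0,0,0,0,0,6,0],[0,0,0,0,0,4,0],[0,0,0,0,0,0,0],[0,0,0,0,0,0,0]]'
python3 - <<'E'
from h import *
from plant import state
s=state();M,t=port([.52,.1385,-.025])
T=np.c_[-M[:,0],M[:,1],-M[:,2]];need(t+.0036*M[:,2],T,s);print(T.T@s["wrist_force"])
E
```

```text
time: 9.2
ee_pos: [0.5133, 0.1399, 0.1252]
tool_rot: [0.032, 2.62, -0.01]
wrist_force: [-0.7, -0.1, -0.1]
finger_gap: 0.151
grip_force: 25.0
turn deg [-0.04  0.11  0.05] then shift mm [-0.8 -1.2  8.6] | shift w/o turn [-0.7 -1.2  8.6]
[ 0.60489175 -0.15891023 -0.25823907]
```

```bash
python3 -m handwheel '[[0,0,0,0,0,4,0],[0,0,0,0,0,2,0],[0,0,0,0,0,1.5,0],[0,0,0,0,0,1,0],[0,0,0,0,0,0,0]]'
python3 - <<'E'
from h import *
from plant import state
s=state();M,t=port([.52,.1385,-.025])
T=np.c_[-M[:,0],M[:,1],-M[:,2]];need(t+.0036*M[:,2],T,s);print(T.T@s["wrist_force"])
E
```

```text
time: 9.7
ee_pos: [0.5176, 0.1398, 0.118]
tool_rot: [0.032, 2.619, -0.01]
wrist_force: [0.6, 0.4, 0.0]
finger_gap: 0.155
grip_force: 25.0
turn deg [-0.03  0.12  0.04] then shift mm [-0.6 -1.2  0.2] | shift w/o turn [-0.6 -1.2  0.2]
[-0.52544117  0.44418235  0.28026588]
```

```bash
python3 -m handwheel '[[0,0,0,0,0,1,0],[0,0,0,0,0,1,0],[0,0,0,0,0,0,0]]'
python3 - <<'E'
from h import *
from plant import state
s=state();M,t=port([.52,.1385,-.025])
T=np.c_[-M[:,0],M[:,1],-M[:,2]];need(t+.0036*M[:,2],T,s);print(T.T@s["wrist_force"])
E
```

```text
time: 10.0
ee_pos: [0.5184, 0.1398, 0.1172]
tool_rot: [0.032, 2.618, -0.009]
wrist_force: [-14.5, -2.7, 20.8]
finger_gap: 0.151
grip_force: 25.0
turn deg [0.01 0.18 0.01] then shift mm [-0.3 -1.3 -0.9] | shift w/o turn [-0.3 -1.3 -0.9]
[  2.15002503  -3.10919671 -25.25461029]
```

```bash
python3 -m handwheel '[[0,0,0,0,0,-0.7,0.05],[0,0,0,0,0,-0.3,0.28],[0,0,0,0,0,0,0.28],[0,0,0,0,0,0,0.28],[0,0,0,0,0,-4,0.28],[0,0,0,0,0,-8,0.28],[0,0,0,0,0,-20,0.28],[0,0,0,0,0,-10,0.28],[0,0,0,0,0,0,0],[0,0,0,0,0,0,0],[0,0,0,0,0,0,0],[0,0,0,0,0,5,0]]'
python3 -m handwheel '[[0,0,0,0,0,4,0],[0,0,0,0,0,3,0],[0,0,0,0,0,2,0],[0,0,0,0,0,1,0],[0,0,0,0,0,1,0],[0,0,0,0,0,1,0],[0,0,0,0,0,0,0]]'
python3 - <<'E'
from h import *
from plant import state
s=state();M,t=port([.52,.1395,-.025])
T=np.c_[-M[:,0],M[:,1],-M[:,2]];need(t+.026*M[:,2],T,s);print(T.T@s["wrist_force"])
E
```

```text
time: 11.2
ee_pos: [0.4998, 0.1403, 0.1489]
tool_rot: [0.032, 2.619, -0.01]
wrist_force: [-0.7, 0.4, 0.4]
finger_gap: 0.009
grip_force: 0.0
time: 11.9
ee_pos: [0.5057, 0.1402, 0.1388]
tool_rot: [0.032, 2.619, -0.009]
wrist_force: [-0.3, 0.4, 0.2]
finger_gap: 0.006
grip_force: 0.0
turn deg [-0.02  0.12  0.04] then shift mm [-0.6 -0.3  1.8] | shift w/o turn [-0.6 -0.3  1.8]
[ 0.11297458  0.34800962 -0.3464845 ]
```

```bash
python3 -m handwheel '[[0,0,0,0,0,1,0],[0,0,0,0,0,1,0],[0,0,0,0,0,1,0],[0,0,0,0,0,0,0]]'
python3 - <<'E'
from h import *
from plant import state
s=state();M,t=port([.52,.1395,-.025])
T=np.c_[-M[:,0],M[:,1],-M[:,2]];need(t+.026*M[:,2],T,s);print(T.T@s["wrist_force"])
E
```

```text
time: 12.3
ee_pos: [0.507, 0.1405, 0.1374]
tool_rot: [0.032, 2.618, -0.008]
wrist_force: [-18.8, -1.4, 25.5]
finger_gap: 0.0
grip_force: 16.0
turn deg [0.05 0.21 0.03] then shift mm [-0.1 -0.7 -0.1] | shift w/o turn [-0.1 -0.7 -0.1]
[  3.57688261  -1.85527019 -31.41100098]
```

```bash
python3 - <<'E'
from h import *
import pickle
d=pickle.load(open("d3.pkl","rb"));c=d["side"]
uv=np.array([[637,45],[703,25],[788,125],[720,150]]);uv=np.c_[233+(uv[:,0]-400)/5.128,155+uv[:,1]/5.128]-.4
L=np.array([[-75,37,0],[-75,37,34],[-75,-37,34],[-75,-37,0]])/1e3
p=[.52,.1395,-.025];M,t=port(p)
r=least_squares(lambda a:(proj(c,lidpts(L,a[0])@M.T+t)-uv).ravel(),[2.2]);print(r.x,r.fun.round(1))
r=least_squares(lambda a:(proj(c,lidpts(L,a[0])@port(a[1:])[0].T+port(a[1:])[1])-uv).ravel(),[2.2]+p);print(r.x,r.fun.round(1))
for th in(2.3,2.2,2.1): print(th,(lidpts([[-.075,0,0],[-.075,0,.034],[-.0555,0,.034],[-.02,0,.034],[0,0,.034]],th)@M.T+t).round(3).tolist())
E
python3 -m handwheel '[[0,0,0,0,0,-5,0],[0,0,0,0,0,-20,0],[0,0,0,0,0,-40,0],[0,0,0,0,0,-45,0],[0,0,0,0,0,-45,0],[0,0,0,0,0,-40,0],[0,0,0,0,0,0,0]]'
python3 -c "
from plant import state
s=state();print(s['ee_pos'],s['tool_rot'],s['joint_positions'].round(2))"
```

```text
[2.12748324] [-0.6 -0.3  0.1 -0.8  0.5 -0.9 -0.2 -1. ]
[ 2.14517492  0.51780709  0.13820957 -0.03440455] [-0.5  0.2  0.3  0.   0.5  0.1 -0.3 -0.3]
2.3 [[0.571, 0.138, 0.212], [0.604, 0.137, 0.205], [0.6, 0.138, 0.186], [0.592, 0.138, 0.151], [0.588, 0.138, 0.131]]
2.2 [[0.563, 0.138, 0.213], [0.597, 0.138, 0.209], [0.595, 0.138, 0.19], [0.591, 0.138, 0.155], [0.589, 0.138, 0.135]]
2.1 [[0.556, 0.139, 0.213], [0.59, 0.138, 0.213], [0.589, 0.138, 0.194], [0.589, 0.138, 0.158], [0.589, 0.138, 0.138]]
time: 13.0
ee_pos: [0.4097, 0.1443, 0.3089]
tool_rot: [0.031, 2.616, -0.004]
wrist_force: [0.5, -0.6, 0.3]
finger_gap: 0.002
grip_force: 0.0
[0.40974667 0.14427801 0.30885472] [ 0.03061454  2.61566778 -0.00400254] [-0.84 -0.29  0.07  2.26  0.52  0.85  0.49]
```

```bash
python3 -m handwheel '[[0,7.5,0,-10,0,0,0],[0,7.5,0,-20,0,0,0],[0,7.5,0,-20,0,0,0],[0,7.5,0,-30,-1,0,0],[0,0,0,-40,-2,0,0],[0,0,0,-40,-2,0,0],[0,0,0,-40,0,0,0],[0,0,0,-30,0,0,0],[0,0,0,0,0,0,0]]'
python3 - <<'E'
from h import *
from plant import state
s=state();print(s["ee_pos"],s["joint_positions"].round(2));M,t=port([.52,.1395,-.025])
T=R.from_euler('z',-.025).as_matrix()@np.diag([-1,1,-1.]);need([.65,t[1]-.0033,.19],T,s)
E
```

```text
time: 13.9
ee_pos: [0.6386, 0.1308, 0.3236]
tool_rot: [-0.042, -3.138, 0.007]
wrist_force: [-0.7, -0.3, -0.0]
finger_gap: 0.006
grip_force: 0.0
[0.63857984 0.13082167 0.32364394] [-0.64  0.43  0.55  1.4  -0.22  1.37  1.45]
turn deg [-0.26 -0.17 -0.1 ] then shift mm [-11.3   5.7 133.6] | shift w/o turn [-11.7   6.3 133.6]
```

```bash
python3 -m handwheel '[[0,0,0,0,3,30,0],[0,0,0,0,2,35,0],[0,0,0,0,1,35,0],[0,0,0,3,0,25,0],[0,0,0,3,0,8,0],[0,0,0,0,0,0,0]]'
python3 - <<'E'
from h import *
from plant import state
s=state();print(s["ee_pos"],s["joint_positions"].round(2));M,t=port([.52,.1395,-.025])
P=s["ee_pos"];A=R.from_rotvec(s["tool_rot"]).as_matrix()
ths=[2.1,1.9,1.72,1.54,1.36,1.18,1.0,.85,.7,.55,.4,.3,.22];tl=[0]*8+[-7.45,-14.9,-22.35,-29.8,-29.8]
for th,a in zip(ths,tl):
    B=R.from_euler('z',-.025).as_matrix()@np.diag([-1,1,-1.])@R.from_euler('y',a,degrees=True).as_matrix()
    C=(lidpts([[-.056,0,.034]],th)@M.T+t)[0]; q=C-B[:,0]*.010
    print(th,"turn",np.rad2deg(R.from_matrix(A.T@B).as_rotvec()).round(1),"shift(pre-axes)",(A.T@(q-P)*1e3).round(1),"TCP",q.round(3))
    P,A=q,B
E
```

```text
time: 14.5
ee_pos: [0.6287, 0.1379, 0.1927]
tool_rot: [-0.039, -3.138, 0.003]
wrist_force: [0.1, -0.4, 0.8]
finger_gap: 0.005
grip_force: 0.0
[0.6287159  0.13786842 0.19269996] [-0.64  0.5   0.51  1.61 -0.26  1.11  1.48]
2.1 turn [-0.1 -0.2  0. ] shift(pre-axes) [29.3 -1.1 -1.3] TCP [0.599 0.138 0.194]
1.9 turn [0. 0. 0.] shift(pre-axes) [11.8  0.  -5.7] TCP [0.588 0.138 0.2  ]
1.72 turn [0. 0. 0.] shift(pre-axes) [11.4 -0.  -3.1] TCP [0.576 0.138 0.203]
1.54 turn [0. 0. 0.] shift(pre-axes) [11.7 -0.  -1. ] TCP [0.565 0.138 0.204]
1.36 turn [0. 0. 0.] shift(pre-axes) [11.7  0.   1.1] TCP [0.553 0.139 0.203]
1.18 turn [0. 0. 0.] shift(pre-axes) [11.3 -0.   3.2] TCP [0.542 0.139 0.2  ]
1.0 turn [0. 0. 0.] shift(pre-axes) [10.6  0.   5.2] TCP [0.531 0.139 0.194]
0.85 turn [0. 0. 0.] shift(pre-axes) [8.  0.  5.7] TCP [0.523 0.139 0.189]
0.7 turn [ 0.  -7.5 -0. ] shift(pre-axes) [ 7.1 -0.   5.5] TCP [0.516 0.14  0.183]
0.55 turn [-0.  -7.5  0. ] shift(pre-axes) [ 7.  -0.   5.7] TCP [0.51  0.14  0.177]
0.4 turn [ 0.  -7.5  0. ] shift(pre-axes) [6.9 0.  5.8] TCP [0.505 0.14  0.169]
0.3 turn [-0.  -7.4 -0. ] shift(pre-axes) [ 4.6 -0.   3.4] TCP [0.502 0.14  0.164]
0.22 turn [0. 0. 0.] shift(pre-axes) [3.8 0.  3.6] TCP [0.5   0.14  0.159]
```

```bash
python3 -m handwheel '[[0,0,0,10,-0.5,0,0],[0,0,0,10,-0.5,0,0],[0,0,0,9,0,-1,0],[0,0,0,6,0,-3,0],[0,0,0,6,0,-3,0],[0,0,0,11,0,-3,0],[0,0,0,12,0,-1,0],[0,0,0,12,0,1,0],[0,0,0,11,0,3,0],[0,0,0,0,0,0,0]]'
python3 - <<'E'
from plant import viewer
import cv2
i=viewer.capture("side");cv2.imwrite("pics/s5.png",cv2.resize(i["image"][130:290,190:400,::-1],(630,480),interpolation=cv2.INTER_CUBIC))
E
```

```text
time: 15.5
ee_pos: [0.5408, 0.1395, 0.2002]
tool_rot: [-0.037, -3.138, 0.001]
wrist_force: [0.4, 0.1, 0.4]
finger_gap: 0.005
grip_force: 0.0
```

View pics/s5.png

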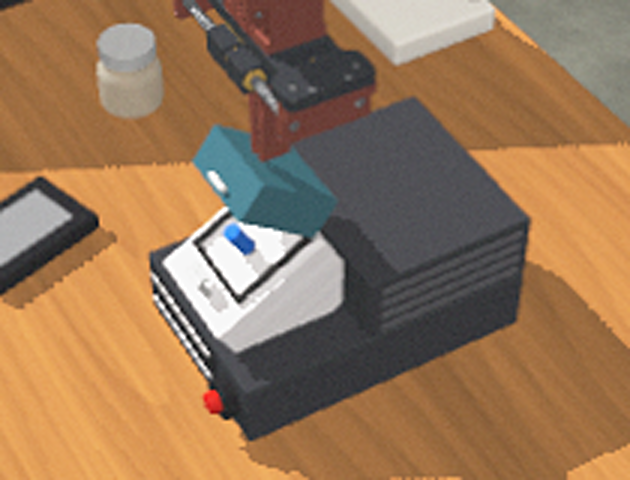

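```bash
python3 -m handwheel '[[0,0,0,10.5,0,5,0],[0,0,0,8,0,5.5,0],[0,-7.5,0,7,0,5.5,0],[0,-7.5,0,7,0,5.5,0],[0,-7.4,0,7,0,6,0],[0,-7.4,0,4.5,0,3.5,0],[0,0,0,0,0,0,0]]'
python3 - <<'E'
from h import *
from plant import state
s=state();print(s["ee_pos"],s["joint_positions"].round(2));M,t=port([.52,.1395,-.025])
T=np.c_[-M[:,0],M[:,1],-M[:,2]];print(T.T@s["wrist_force"])
for th in(.2,.13,.0): need((lidpts([[-.064,0,.034]],th)@M.T+t)[0],T,s)
E
```

```text
time: 16.25
ee_pos: [0.5039, 0.1341, 0.1672]
tool_rot: [0.039, 2.692, -0.035]
wrist_force: [0.3, -0.5, -0.9]
finger_gap: 0.009
grip_force: 0.0
[0.50387224 0.13412637 0.16716655] [-1.13  0.11  0.67  2.29  0.42  0.41  0.7 ]
[ 0.19615795 -0.47562986  0.95841281]
turn deg [-1.14 -4.06  0.08] then shift mm [26.   5.8  4.2] | shift w/o turn [25.7  5.9  5.9]
turn deg [-1.14 -4.06  0.08] then shift mm [29.1  5.8  8.2] | shift w/o turn [28.4  6.  10.1]
turn deg [-1.14 -4.06  0.08] then shift mm [34.   5.8 16.2] | shift w/o turn [32.8  6.2 18.5]
```

```bash
python3 -m handwheel '[[0,0,0,0,0,-6,0],[-0.6,-2,0,8,2,-2,0],[-0.5,-2,0,8,2,0,0],[0,0,0,8,1,0,0],[0,0,0,7,0,3,0],[0,0,0,0,0,3,0],[0,0,0,0,0,0,0]]'
python3 - <<'E'
from h import *
from plant import state
s=state();print(s["ee_pos"],s["joint_positions"].round(2));M,t=port([.52,.1395,-.025])
T=np.c_[-M[:,0],M[:,1],-M[:,2]];print(T.T@s["wrist_force"])
for th in(.2,.13,.0): need((lidpts([[-.064,0,.034]],th)@M.T+t)[0],T,s)
E
```

```text
time: 16.95
ee_pos: [0.4809, 0.1397, 0.1568]
tool_rot: [0.037, 2.62, -0.011]
wrist_force: [-0.5, 0.2, -0.0]
finger_gap: 0.005
grip_force: 0.0
[0.48085392 0.13970481 0.15683969] [-1.25  0.07  0.7   2.4   0.79  0.34  0.28]
[ 0.42707241  0.18165577 -0.20179605]
turn deg [-0.12  0.1  -0.17] then shift mm [0.8 0.8 6.7] | shift w/o turn [0.8 0.8 6.7]
turn deg [-0.12  0.1  -0.17] then shift mm [ 3.9  0.8 10.7] | shift w/o turn [ 3.9  0.8 10.7]
turn deg [-0.12  0.1  -0.17] then shift mm [ 8.8  0.8 18.8] | shift w/o turn [ 8.9  0.8 18.7]
```

```bash
python3 -m handwheel '[[0,0,0,2,0.8,4,0],[0,0,0,2,0,3,0],[0,0,0,1,0,3,0],[0,0,0,0,0,2,0],[0,0,0,0,0,2,0],[0,0,0,0,0,0,0]]'
python3 -m handwheel '[[0,0,0,0,0,1.5,0],[0,0,0,0,0,1,0],[0,0,0,0,0,0,0]]'
python3 -m handwheel '[[0,0,0,0,0,1,0],[0,0,0,0,0,1,0],[0,0,0,0,0,0,0]]'
```

```text
time: 17.55
ee_pos: [0.4817, 0.1407, 0.141]
tool_rot: [0.035, 2.621, -0.01]
wrist_force: [0.0, 0.4, -0.6]
finger_gap: 0.001
grip_force: 0.0
time: 17.85
ee_pos: [0.4836, 0.1407, 0.1394]
tool_rot: [0.036, 2.62, -0.009]
wrist_force: [0.6, 0.0, 0.1]
finger_gap: 0.007
grip_force: 0.0
time: 18.15
ee_pos: [0.4847, 0.1408, 0.1379]
tool_rot: [0.036, 2.62, -0.009]
wrist_force: [-5.0, 0.0, 6.1]
finger_gap: 0.003
grip_force: 3.6
```

```bash
python3 -m handwheel '[[0,0,0,0,0,0.5,0],[0,0,0,0,0,0,0]]'
python3 - <<'E'
from h import *
from plant import state
s=state();M,t=port([.52,.1395,-.025]);print("port frame",(M.T@(s["ee_pos"]-t)*1e3).round(1),(M.T@s["wrist_force"]).round(1))
E
```

```text
time: 18.35
ee_pos: [0.4848, 0.1408, 0.1376]
tool_rot: [0.036, 2.62, -0.009]
wrist_force: [-10.7, -1.1, 14.4]
finger_gap: 0.003
grip_force: 8.7
port frame [-19.3   0.4  37.1] [-2.2 -1.4 17.8]
```

```bash
python3 -m handwheel '[[0,0,0,0,0,-3,0],[0,0,0,0,0,-15,0],[0,0,0,0,0,-30,0],[0,0,0,0,0,-40,0],[0,0,0,0,0,-30,0],[0,0,0,0,0,0,0]]'
python3 - <<'E'
from h import *
s,c=snap('w6')
from plant import viewer
S=viewer.capture("side");M,t=port([.52,.1395,-.025])
L=np.array([[-75,37,34],[-75,-37,34],[-75,-37,0],[0,-37,34],[0,37,34]])/1e3
k=4;x0,y0=205,150
o=cv2.resize(S["image"][y0:y0+140,x0:x0+180,::-1],None,fx=k,fy=k,interpolation=cv2.INTER_CUBIC)
for th,col in((0,(0,255,0)),(.1,(0,0,255))):
    for u in proj(S,lidpts(L,th)@M.T+t): cv2.circle(o,tuple(int(v) for v in ((u-[x0,y0]+.5)*k)),3,col,1)
cv2.imwrite("pics/s6.png",o)
E
```

```text
time: 18.95
ee_pos: [0.4261, 0.1438, 0.2428]
tool_rot: [0.036, 2.617, 0.0]
wrist_force: [0.1, 0.1, -0.9]
finger_gap: 0.004
grip_force: 0.0
```

View pics/s6.png

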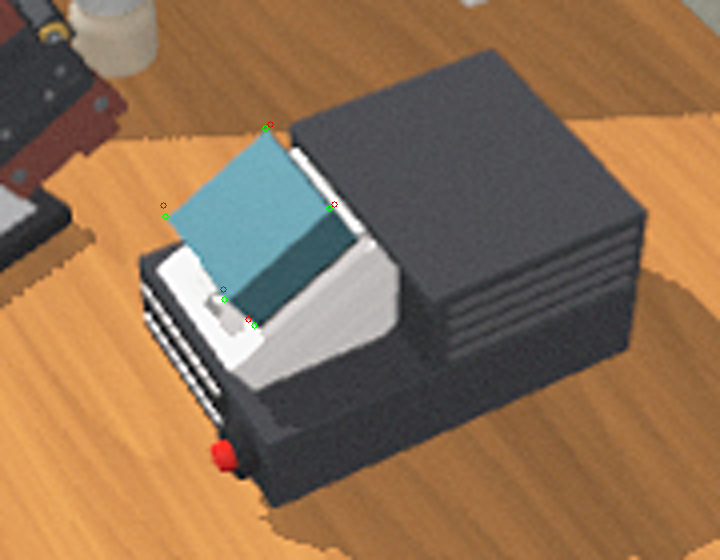

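View pics/w6.png

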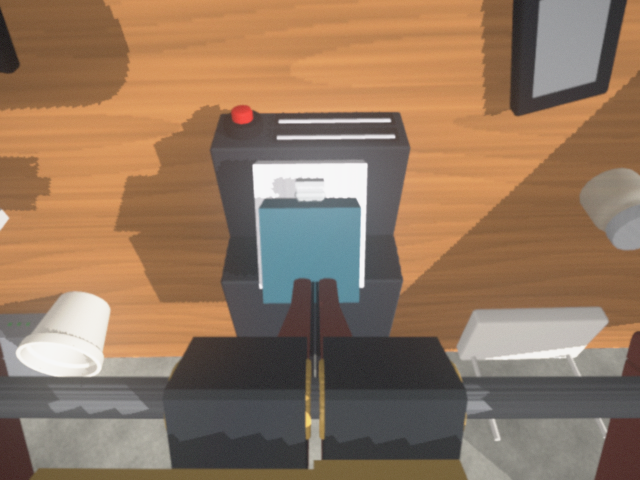

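```bash
python3 -c "
from plant import workorder;print(workorder.job_done())"
```

```text
the job is handed in; nothing more can be done
None
```

The blue stick is fully home in the tube and released, and the lid is shut: it took 18 N against its stop, past the 4–6 N the catch needs, and the last side picture matches angle 0. The robot is clear and the job was handed in at about 19 s; the hand-in gave no verdict. I did not press the button or touch the other items.

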